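# Lock the microscope stage with its index key

### The arm

A 6-joint arm with a two-finger parallel gripper is mounted at the origin on the work surface. World frame = base frame: x ahead of the robot, y to its left, z up, the work surface at z = 0. Lengths are in m, angles in rad, forces in N, time in s.
With the tool pointing down it reaches from about 0.275 to 0.85 m from the base axis. Payload 5.2 kg.
Tool frame: the origin (TCP) lies on the centre line of the jaws, within the pads' length; the fingertips stand 25 mm ahead of it and the grasp point (between the pads) lies 6 mm ahead of it; z points along the fingers, y is the line along which they close (so a half turn about z gives the same grasp; the last joint's range is limited). The gripper opens to 85 mm and grips with 20 to 120 N. Pads are 22 mm wide; open, the fingers measure 114 mm over their backs; the gripper's body (76 mm by 85 mm) begins 54 mm behind the grasp point. The pads swing forward as they close: fully open they stand 13 mm farther back than shut.
Start: joints at [1.044, 0.259, 1.535, -0, 1.348, -0.203], TCP at [0.175, 0.521, 0.228] pointing down, gripper open.
Joint ranges: [-3.14, 3.14], [-0.91, 2.08], [0.19, 2.58], [-1.22, 4.36], [0.22, 2.71], [-3.12, 3.12]. Speed limits (rad/s): [2.57, 2.57, 3.14, 3.14, 3.14, 3.14].

### API

Orientations are given as a rotation vector (axis times angle).
In Python, from rig import env gives the robot as it stands. Calls block until the motion is done:
- env.move_to(position, orientation): joint-space move of the TCP to a pose.
- env.movel(position, orientation=None, max_speed=0.15): straight line of the TCP; orientation=None keeps the orientation; max_speed is the mean speed in m/s.
- env.move_joints(angles): joint-space move.
- env.move_gripper(opening): opening from 0.0 (shut) to 1.0 (fully open); the grip force is fixed at half the most; returns when the fingers have stopped.
- env.sleep(seconds).
- env.solve_ik(position, orientation): joint angles nearest the present ones, or None.
- env.get_image(name): name is "scene" or "side" or "wrist"; returns a dict with "pixels" (480x640x3 uint8, red, green, blue), "intrinsics" (3x3 intrinsics, pixels), "position" and "rotation" of the camera in the world. Camera axes: x right, y down, z forward; pixel columns grow to the right and rows downward; lengths in m; the calibration is good to about 2 mm. The wrist camera is an equidistant fisheye: a pixel r from the principal point sees the ray r / f radians off the axis. A picture is of the moment at which its call begins. There is no depth.
A pose or a line that the arm cannot do raises env.MotionError and nothing moves.
- env.job_done(): hands the job in; it is judged then, once.
Readings, each from a call of its own:
- env.get_time(): time.
- env.get_joint_pos(): joint angles.
- env.get_joint_vel(): joint speeds.
- env.get_joint_efforts(): joint torques, N m.
- env.get_position(): TCP position.
- env.get_orientation(): TCP orientation.
- env.get_ft_force(): force on the tool from outside, world axes, zero at the start.
- env.get_wrist_torque(): the same for the moment, N m.
- env.get_opening(): opening from 0.0 (shut) to 1.0 (fully open).
- env.get_grasp_force(): force on a finger pad.
Only numpy, scipy, OpenCV 4.12 (cv2) and the standard library are available. Lean on these libraries where they do the work, as an engineer would, in place of code of your own. Each camera call takes 0.05 s, during which the arm holds its last target. There are 200 camera calls.

### The job

Lock the microscope stage for transport: take the red-handled key out of its stand, set it down upright on its two legs on the open steel apron of the stage unit (the end with the orange mark), and drag it gently along, under the roof, with its legs on the floor of the track, until they drop into the groove hidden there. Stop, leave the key standing fully down in the groove, let go of it, and leave everything else where it is.

Things in the scene. Friction and masses are not known exactly. Their poses are not given: they have to be found in the camera images.
- unit: White microscope stage unit, fixed. Origin: centre of the underside of its index track; z up, y along the track in the drag direction. Track 310 mm long (y -155 to 155), base 100 mm wide: open apron y -155 to -95, roofed part to y 70, closed drive housing (top 64 mm) to y 155. A black stage plate, top at 55 mm, lies beside it at x 50 to 200, y -75 to 95.
- apron (a point): Middle of the open apron with the orange mark: steel floor 24 mm above the unit's origin, at its x 0, y -125. Side walls with inner faces at x -27 and 27, tops at 57 mm, run along apron and track. Under the roof the floor goes on level (within 0.5 mm).
- mouth (a point): Centre of the slot's mouth, at the top of the grey roof (unit y -95, top at 63 mm, underside 57 mm). The slot for the key's shank is 14 mm wide, on the track's centre line; its first 15 mm are 25 mm wide, then it flares in. Under it, from y -80 on, a fixed rib 18 mm wide rises to 31 mm; the key's legs straddle it.
- slot_end (a point): Blind end of the slot, roof top, unit y 70. Between mouth and here, unseen under the roof on both sides of the rib, one groove crosses the track floor: 18 mm long in y, 10 mm deep (bottom 14 mm above the unit's origin), steep edges. Its centre lies between unit y -40 and 40, different each time; only touch tells where.
- key: Red-handled index key, 98 mm tall, about 0.18 kg, loose, upright in its stand. Origin: centre of its underside, between the feet; z up. Two steel legs 10 x 12 x 20 mm (x, y, z) at x -18 and 18, under a cross bar 46 x 12 x 7 mm; a shank 8 x 10 mm up to z 56. Same after a half turn. Its x goes across the track. Origin 24 mm above the unit's on the track floor, 14 mm in the groove.
- key_grip (a point): Middle of the key's red handle, a block 30 mm in the key's x, 20 mm in y, z 56 to 98; this point is 79 mm above the key's underside. Grip it across its 20 mm, from above.
- stand: Grey stand of the red key, fixed to the bench: plate 80 x 46 mm with a rim 16 mm high round a recess 50 x 16 mm whose floor is 6 mm up. Origin: centre of the underside; x along its length.
- blue_key: Blue-handled key for another device, same size but with one solid foot instead of two legs, loose in a like stand. Origin: centre of the underside. Not to be used or moved.
- dish: Closed glass dish with an amber centre, 90 mm across, 19 mm high, loose on the black stage plate. Origin: centre of the underside. Leave alone.
- jar: Glass specimen jar with orange cap, 56 mm across, 75 mm high, loose. Origin: centre of the underside. Leave alone.
- objective: Steel microscope objective standing on the bench, 34 mm across, 54 mm high, loose. Origin: centre of the underside. Leave alone.
- slide_box: Blue slide box with white lid, 92 x 102 x 36 mm, loose. Origin: centre of the underside. Leave alone.
- driver: Yellow-handled screwdriver lying on the bench, loose. Origin: underside, x along it. Leave alone.
- tip_box: Clear tip box with green lid, 122 x 87 x 62 mm, loose. Origin: centre of the underside. Leave alone.
Mind the look-alikes: they are no part of the job. What is shaped like the key but yellow is not meant.

How it is judged:
On the way, in this order (a step that is already met when the one before it is completed fails the run):
1. the key stands on the floor of the open apron (x of key in the frame of unit between -0.01 and 0.01 m and y of key in the frame of unit between -0.155 and -0.1 m and z of key in the frame of unit between 0.0215 and 0.0275 m and angle between key's own z axis and vertical below 0.12 rad and contact force between key and unit above 0.3 N), for 0.2 s.
2. the key has been drawn in under the roof with its legs on the track floor (x of key in the frame of unit between -0.008 and 0.008 m and y of key in the frame of unit between -0.09 and -0.048 m and z of key in the frame of unit between 0.0215 and 0.0275 m), for 0.2 s.
At the end, for the whole second after the job is handed in: The red key stands in the hidden groove of the track: its underside within 3 mm of the groove's bottom (below 17 mm in the unit's frame), within 8 mm of the track's centre line and 50 mm of the unit's middle along it, upright within 7 degrees, square to the track within 14 degrees, at rest (x of key in the frame of unit between -0.008 and 0.008 m and y of key in the frame of unit between -0.05 and 0.05 m and z of key in the frame of unit between 0.01 and 0.017 m and angle between key's own z axis and vertical below 0.12 rad and linear speed of key below 0.02 m/s and angle between the x axis of key and the x axis of unit, either way round below 0.25 rad); the robot touches nothing.
It fails at once if the key is forced against the stage unit with more than 80 N (contact force between key and unit above 80 N).
It fails at once if a bystander is moved by more than 20 mm (distance of any of dish, jar, objective, slide_box, driver, tip_box, blue_key from where it was at the start of the episode above 0.02 m).
It also fails if it takes over 72 s, if anything falls off the work surface, if the arm or the gripper's body presses on something with over 40 N, if the wrist force passes 120 N, or if a joint passes its speed limit or range.

## Working session

There is one attempt and no reset: what is moved stays moved. The work goes in short steps, each a Python script; the robot and the scene stay as the last script left them, time stands still between calls to the robot, and variables do not carry over. Pictures are saved under pics/ and viewed, at most 10 in all, crops included, and the job is handed in when it is done.

```bash
mkdir -p pics; cat > h.py <<'E'
from rig import env
import numpy as np, cv2, pickle
from scipy.spatial.transform import Rotation as R
def snap(n,f):
    d=env.get_image(n); cv2.imwrite(f'pics/{f}.png',d['pixels'][:,:,::-1]); pickle.dump(d,open(f'pics/{f}.pkl','wb')); return d
def ray(d,u,v,fish=False):
    K=np.array(d['intrinsics']); x=(u-K[0,2])/K[0,0]; y=(v-K[1,2])/K[1,1]
    if fish:
        r=np.hypot(x,y); s=np.sinc(r/np.pi); c=np.array([x*s,y*s,np.cos(r)])
    else: c=np.array([x,y,1.])
    return np.array(d['rotation'])@c
def atz(d,u,v,z,fish=False):
    r=ray(d,u,v,fish); p=np.array(d['position']); return p+r*(z-p[2])/r[2]
def load(f): return pickle.load(open(f'pics/{f}.pkl','rb'))
def down(yaw): # tool z down; tool y axis at angle yaw in world
    y=np.array([np.cos(yaw),np.sin(yaw),0]); z=np.array([0,0,-1.]); x=np.cross(y,z)
    return R.from_matrix(np.c_[x,y,z]).as_rotvec()
E
python3 - <<'E'
from h import *
for n in ['scene','side','wrist']:
    d=snap(n,n); print(n,d['position'],np.round(d['rotation'],3).tolist(),np.array(d['intrinsics'])[:2].tolist())
print(env.get_orientation(),env.get_time())
E
```

```text
scene [1.23911816 0.24958214 1.2484634 ] [-1.491, -2.288, 0.677] [[605.2679141104661, 0.0, 318.3185602289354], [0.0, 605.2679141104661, 218.28402676445626]]
side [ 0.02507562 -0.69515217  1.00774025] [-2.302, 0.767, -0.299] [[480.8197879628728, 0.0, 315.05826569045655], [0.0, 480.8197879628728, 231.8861967151493]]
wrist [0.09836208 0.54691717 0.37292559] [2.327, 1.674, 0.269] [[371.64829954431775, 0.0, 316.1680263371008], [0.0, 371.64829954431775, 238.98585796922305]]
[-5.06343387e-01 -3.09998640e+00  1.94664083e-03] 0.15
```

View pics/scene.png

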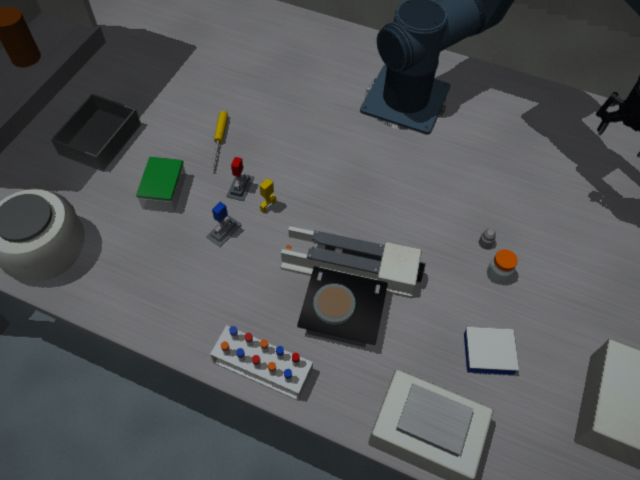

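View pics/side.png

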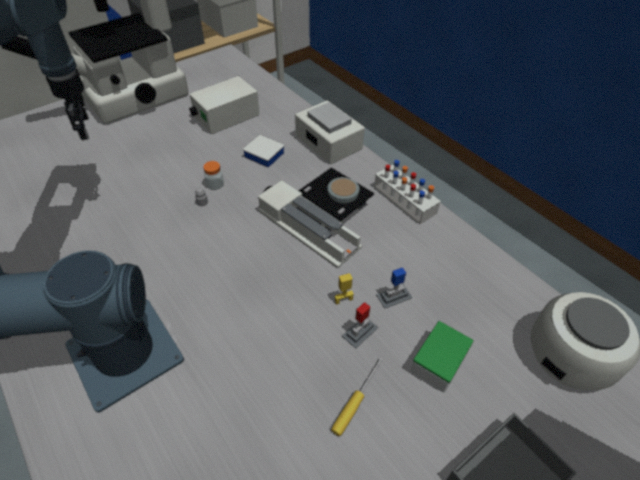

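The scene shows the red key at (237,162), the unit with its apron mark near (289,248) and the housing at (401,263). The side view shows the key at (363,312), the mark at (347,250) and the housing at (285,197). I'll take coarse positions from these, then hover for a close look.

```bash
sed -i "s/return np.array(d\['rotation'\])@c/return R.from_rotvec(d['rotation']).apply(c)/" h.py
cat >> h.py <<'E'
def tri(d1,p1,d2,p2):
    a,b=np.array(d1['position']),np.array(d2['position']); r,s=ray(d1,*p1),ray(d2,*p2)
    r/=np.linalg.norm(r); s/=np.linalg.norm(s)
    t=np.linalg.lstsq(np.c_[r,-s],b-a,rcond=None)[0]; p,q=a+t[0]*r,b+t[1]*s
    return (p+q)/2,np.linalg.norm(p-q)
E
python3 - <<'E'
from h import *
np.set_printoptions(precision=4,suppress=True)
a,b=load('scene'),load('side')
for n,p,q in [('red',(237,164),(363,312)),('blue',(220,212),(399,276)),('yel',(267,186),(346,281)),('mark',(289,248),(347,250))]:
    print(n,*tri(a,p,b,q))
print('mark',atz(a,289,248,.024),'house',atz(a,402,262,.064), atz(b,286,197,.064))
for n,f,c in [('scene','c1',(200,140,440,320)),('side','c2',(240,160,420,350))]:
    im=cv2.imread(f'pics/{n}.png')[c[1]:c[3],c[0]:c[2]]; cv2.imwrite(f'pics/{f}.png',cv2.resize(im,None,fx=3,fy=3,interpolation=cv2.INTER_CUBIC))
w=load('wrist'); Rw=R.from_rotvec(w['rotation']).as_matrix(); T=R.from_rotvec(env.get_orientation()).as_matrix()
print('cam in tool',T.T@(np.array(w['position'])-env.get_position()),T.T@Rw)
E
```

```text
red [ 0.4666 -0.2873  0.0892] 0.0022989215491175177
blue [ 0.6046 -0.2596  0.0835] 0.0024668640348856946
yel [ 0.4933 -0.1941  0.0832] 0.003914787233388061
mark [ 0.5932 -0.087   0.0228] 0.003657390288585709
mark [ 0.5951 -0.088   0.024 ] house [0.5459 0.1699 0.064 ] [0.5548 0.1444 0.064 ]
cam in tool [ 0.0807 -0.     -0.1451] [[-0.0003 -0.9484 -0.317 ]
 [ 1.     -0.     -0.001 ]
 [ 0.0009 -0.317   0.9484]]
```

View pics/c1.png

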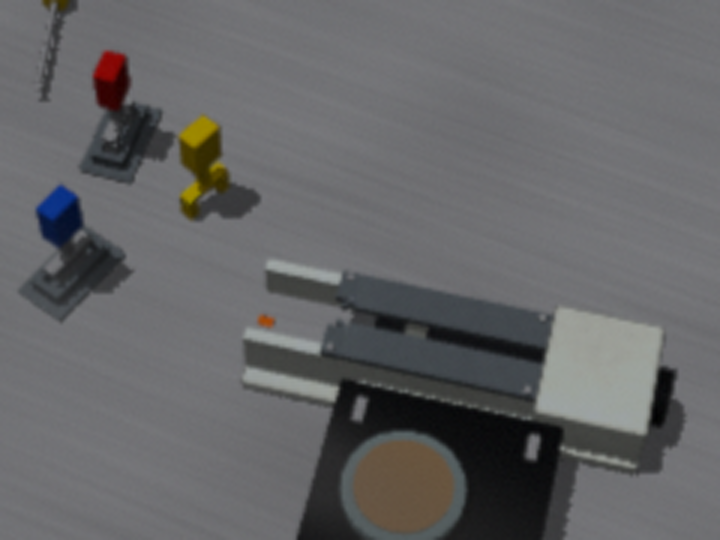

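```bash
python3 - <<'E'
from h import *
np.set_printoptions(precision=4,suppress=True)
a=load('scene')
def P(l,z): return np.array([atz(a,200+u/3,140+v/3,z)[:2] for u,v in l])
H=P([(560,308),(663,327),(645,432),(540,410)],.064); print('H',H,H.mean(0),np.linalg.norm(np.diff(H,axis=0),axis=1))
Rf=P([(345,272),(553,315),(537,396),(325,352)],.063); print('roof',Rf,np.linalg.norm(np.diff(Rf,axis=0),axis=1))
m=(Rf[0]+Rf[3])/2; h=H.mean(0); d=h-m; print('mouth',m,'house',h,np.linalg.norm(d),'yaw y',np.arctan2(d[1],d[0]))
S=P([(80,165),(130,180),(162,108),(115,100)],.004); print('stand',S,S.mean(0),np.linalg.norm(np.diff(S,axis=0),axis=1))
for e in (S[2]-S[1],S[3]-S[0]): print('stand yaw',np.arctan2(e[1],e[0]))
yd=np.arctan2(d[1],d[0])
# hover over key: TCP at z .24
for yaw in (yd,yd+np.pi):
  for p in ([.467,-.287,.25],[.59,-.08,.25],[.55,.05,.2]):
    q=env.solve_ik(p,down(yaw)); print(yaw,p,q)
for y in np.arange(-3,3.2,.5):
    print(y, env.solve_ik([.467,-.287,.25],down(y)) is not None,end=' ')
E
```

```text
H [[0.5123 0.121 ]
 [0.4962 0.1983]
 [0.5866 0.2142]
 [0.6009 0.1376]] [0.549  0.1678] [0.0789 0.0918 0.0779]
roof [[ 0.5489 -0.0421]
 [ 0.5197  0.1182]
 [ 0.5903  0.1314]
 [ 0.62   -0.0272]] [0.1629 0.0718 0.1614]
mouth [ 0.5844 -0.0347] house [0.549  0.1678] 0.20554340410316785 yaw y 1.744144096734505
stand [[ 0.5081 -0.3029]
 [ 0.5046 -0.2575]
 [ 0.4261 -0.2675]
 [ 0.4349 -0.3083]] [ 0.4684 -0.2841] [0.0456 0.0791 0.0418]
stand yaw -3.015658163959965
stand yaw -3.06866662650355
1.744144096734505 [0.467, -0.287, 0.25] [-0.7546  0.2417  1.5041 -0.      1.3957 -2.4987]
1.744144096734505 [0.59, -0.08, 0.25] [-0.322   0.3279  1.3865 -0.      1.4272 -2.0661]
1.744144096734505 [0.55, 0.05, 0.2] [-0.1113  0.2832  1.5731 -0.      1.2853 -1.8555]
4.885736750324298 [0.467, -0.287, 0.25] [-0.7546  0.2417  1.5041 -0.      1.3957  0.6429]
4.885736750324298 [0.59, -0.08, 0.25] [-0.322   0.3279  1.3865 -0.      1.4272  1.0755]
4.885736750324298 [0.55, 0.05, 0.2] [-0.1113  0.2832  1.5731 -0.      1.2853  1.2861]
-3.0 True -2.5 True -2.0 True -1.5 True -1.0 True -0.5 True 0.0 True 0.5 True 1.0 True 1.5 True 2.0 True 2.5 True 3.0 True
```

```bash
python3 - <<'E'
from h import *
np.set_printoptions(precision=4,suppress=True)
env.move_to([.575,0.0,.26],down(1.744-np.pi)); snap('wrist','w1'); print(env.get_time())
env.move_to([.468,-.285,.22],down(1.67-np.pi)); snap('wrist','w2'); print(env.get_time(),env.get_position())
E
```

```text
2.5417
3.7667 [ 0.4688 -0.2839  0.2203]
```

View pics/w1.png

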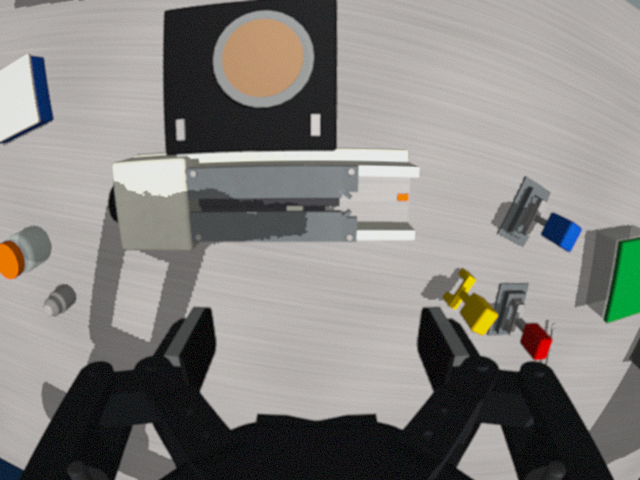

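View pics/w2.png

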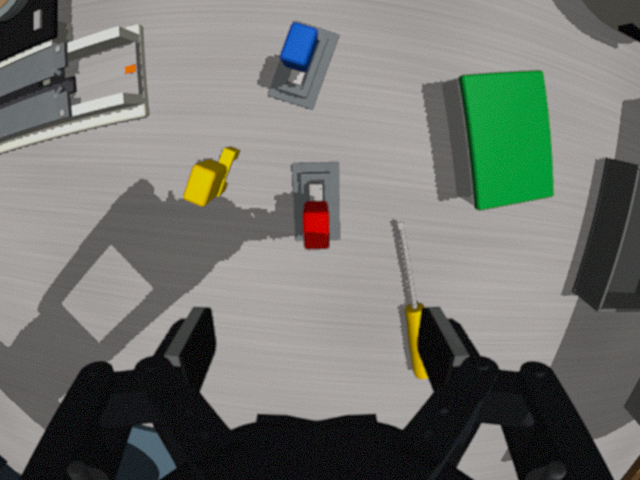

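w1 shows the roof from (190,170) to (357,240), the apron mark at (402,197), and the housing at (155,205). w2 shows the red handle at (316,225), the stand from (292,162) to (340,240), and the yellow decoy at (205,182) well clear. I'll enlarge both.

```bash
python3 - <<'E'
import cv2,numpy as np
a=cv2.resize(cv2.imread('pics/w1.png')[140:260,180:430],None,fx=3.2,fy=3.2,interpolation=cv2.INTER_CUBIC)
b=cv2.resize(cv2.imread('pics/w2.png')[155:255,285:350],None,fx=2,fy=2,interpolation=cv2.INTER_CUBIC)
c=np.zeros((600,800,3),np.uint8); c[:384]=a; c[390:590,:130]=b
b2=cv2.resize(cv2.imread('pics/w2.png')[195:255,290:345],None,fx=3.5,fy=3.5,interpolation=cv2.INTER_CUBIC); c[390:600,200:200+b2.shape[1]]=b2
cv2.imwrite('pics/crop.png',c)
E
```

```text
(no output)
```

View pics/crop.png

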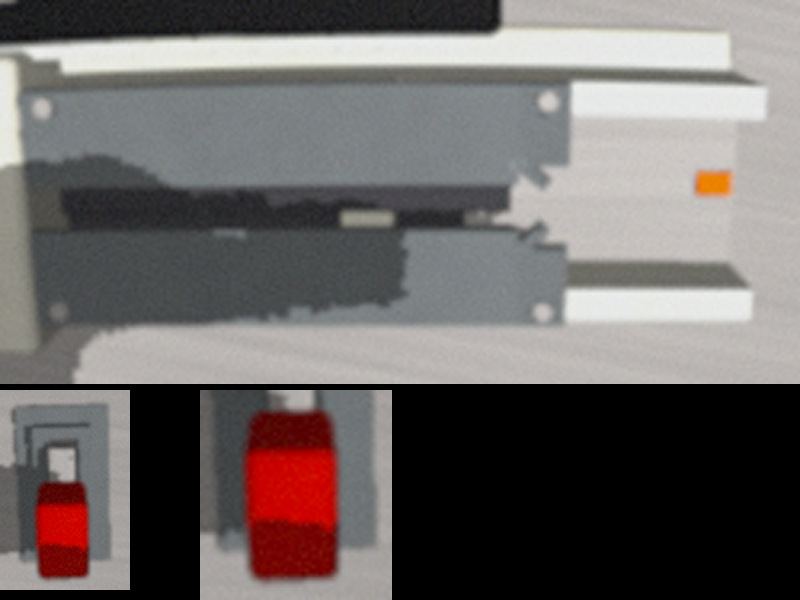

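```bash
python3 - <<'E'
from h import *
np.set_printoptions(precision=4,suppress=True)
w2=load('w2'); w1=load('w1')
k=np.array([atz(w2,290+(u-200)/3.5,195+(v-390)/3.5,.104,True)[:2] for u,v in [(246,450),(338,450),(335,577),(250,577)]])
print(k,k.mean(0),np.linalg.norm(np.diff(k,axis=0),axis=1))
for e in (k[1]-k[2],k[0]-k[3]): print('key x yaw',np.arctan2(e[1],e[0]))
P=lambda u,v,z: atz(w1,180+u/3.2,140+v/3.2,z,True)[:2]
A,B=P(570,82,.063),P(566,324,.063); print('mouth',A,B,(A+B)/2,np.linalg.norm(A-B))
C,D=P(765,119,.057),P(750,290,.057); print('apron end',(C+D)/2,np.linalg.norm(C-D))
pts=[]
for u in (100,300,480):
    E,F=P(u,187 ,.063),P(u,229 if u>60 else 232,.063); pts.append((E+F)/2); print('slot',pts[-1],np.linalg.norm(E-F))
L=np.array([(C+D)/2,(A+B)/2]+pts); c=L.mean(0); v=np.linalg.svd(L-c)[2][0]; v*=np.sign(v[1])
print('yaw',np.arctan2(v[1],v[0]),'resid',(L-c)@[v[1],-v[0]],'along',(L-c)@v)
S=[P(41,108,.063),P(59,312,.063),P(548,101,.063),P(543,312,.063)]
d=(S[2]+S[3]-S[0]-S[1])/2; print('screw yaw',np.arctan2(-d[1],-d[0]),np.linalg.norm(d),(S[2]+S[3])/2,(S[0]+S[1])/2)
E
```

```text
[[ 0.4831 -0.2736]
 [ 0.485  -0.2926]
 [ 0.4572 -0.295 ]
 [ 0.4554 -0.2769]] [ 0.4702 -0.2845] [0.0191 0.0279 0.0182]
key x yaw 0.08745484059745515
key x yaw 0.11989442987411693
mouth [ 0.6208 -0.0309] [ 0.5482 -0.0446] [ 0.5845 -0.0378] 0.07385999929306211
apron end [ 0.5942 -0.0968] 0.054177571152910234
slot [0.5601 0.1011] 0.01310315542664762
slot [0.57   0.0404] 0.012796040014351565
slot [ 0.5791 -0.0121] 0.012746019909199172
yaw 1.7427802085499764 resid [-0.      0.0005  0.0003 -0.0004 -0.0004] along [-0.0972 -0.0374  0.1036  0.0421 -0.0112]
screw yaw 1.744559701961274 0.1507122620776243 [ 0.5824 -0.0313] [0.5564 0.1172]
```

```bash
cat >> h.py <<'E'
UY=1.743; uy=np.array([np.cos(UY),np.sin(UY),0]); ux=np.array([uy[1],-uy[0],0])
U0=np.array([.5845,-.0378,0])+.095*uy+.0002*ux
def U(x,y,z): return U0+x*ux+y*uy+np.array([0,0,z])
def inU(p): d=np.array(p)-U0; return np.array([d@ux,d@uy,d[2]])
E
python3 - <<'E'
from h import *
np.set_printoptions(precision=4,suppress=True)
o=down(.105-np.pi/2)
env.movel([.4702,-.2845,.15],o); env.movel([.4702,-.2845,.091],max_speed=.1)
env.move_gripper(0.0); print(env.get_opening(),env.get_grasp_force(),env.get_ft_force(),env.get_time())
env.movel([.4702,-.2845,.17]); print(env.get_ft_force(),env.get_opening(),env.get_position())
p=U(0,-.128,.20)
env.move_to(p,down(UY-np.pi)); print(env.get_time(),inU(env.get_position()),env.get_ft_force(),env.get_grasp_force())
a=snap('wrist','g1')['pixels'];b=snap('side','g2')['pixels']
c=np.zeros((480,800,3),np.uint8); c[:,:480]=cv2.resize(a[0:480,160:480],(480,480*480//320))[240:720] if 0 else a[:,80:560]
c[:,480:]=cv2.resize(b[140:332,280:408],(320,480)); cv2.imwrite('pics/g.png',c[:,:,::-1])
E
```

```text
0.21468184672135934 59.536120891571045 [0.0049 0.0139 3.7938] 5.7417
[ 0.1328  0.1362 -1.4948] 0.21054652536260804 [ 0.4696 -0.284   0.169 ]
7.3917 [-0.0008 -0.1288  0.1992] [ 0.3462 -0.0071 -1.5941] 59.00054454803467
```

View pics/g.png

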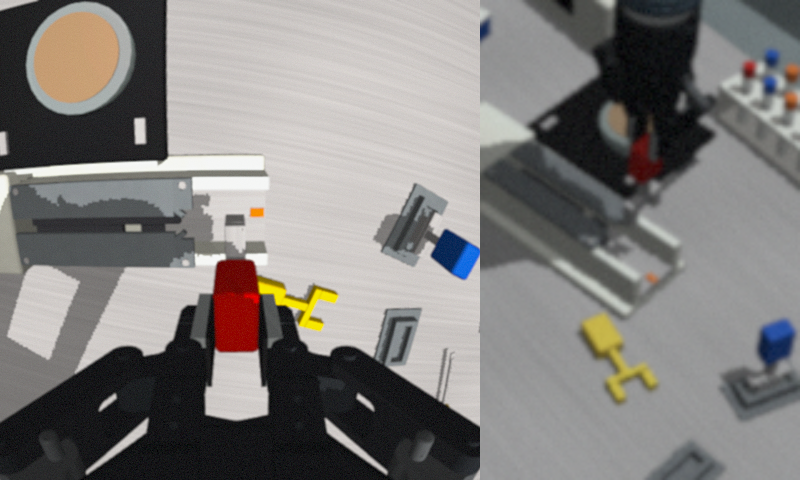

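The key hangs straight in the grip: handle at (237,305) in the crop, shank at (235,235). The yellow key now looks tipped over compared with before, so the carried key probably brushed it on the way. It isn't a judged bystander, but the brush may have tilted the red key in the jaws. I'll overlay a model to check.

```bash
python3 - <<'E'
from h import *
d=load('g1'); K=d['intrinsics']; T=R.from_rotvec(env.get_orientation()); p=env.get_position()
def proj(X):
    c=R.from_rotvec(d['rotation']).inv().apply(X-np.array(d['position'])); r=np.hypot(c[0],c[1]); th=np.arctan2(r,c[2])
    return np.array([K[0][0]*c[0]/r*th+K[0][2],K[1][1]*c[1]/r*th+K[1][2]])
im=d['pixels'][:,:,::-1]; x0,y0,s=280,180,6
cr=cv2.resize(im[y0:y0+100,x0:x0+80],None,fx=s,fy=s,interpolation=cv2.INTER_CUBIC)
def box(lo,hi,col):
    P={}
    for i in range(8):
        q=np.array([(lo,hi)[i>>k&1][k] for k in range(3)])
        # key frame -> tool: key x ~ tool x, key y ~ -tool y.., z up = -tool z; origin 79mm+6 ahead
        X=p+T.apply([q[0],q[1],6e-3+.079-q[2]]); P[i]=(proj(X)-[x0,y0])*s
    for i in range(8):
        for k in range(3):
            j=i^(1<<k)
            if j>i: cv2.line(cr,tuple(int(v) for v in P[i]),tuple(int(v) for v in P[j]),col,1)
box((-.015,-.01,.056),(.015,.01,.098),(0,255,0)); box((-.023,-.006,.020),(.023,.006,.027),(255,255,0)); box((.013,-.006,0),(.023,.006,.02),(255,0,255))
cv2.imwrite('pics/ov.png',cr)
E
```

```text
(no output)
```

View pics/ov.png

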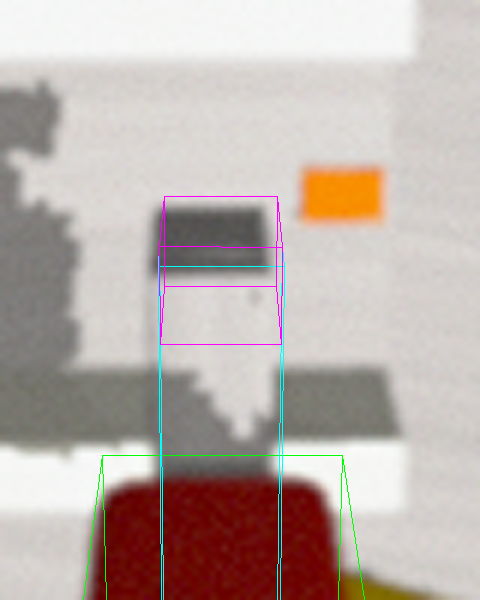

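The tilt is under 0.02 rad, and the key sits about 2 mm toward −x in the jaws, so I'll compensate a little. Next: lower onto the apron under force watch.

```bash
cat >> h.py <<'E'
XO=.002
def go(y,z,s=.05): env.movel(U(XO,y,z),max_speed=s)
def ft():
    f=env.get_ft_force(); return np.array([f@ux,f@uy,f[2]+1.55])
E
python3 - <<'E'
from h import *
np.set_printoptions(precision=4,suppress=True)
go(-.128,.130,.12); go(-.128,.115); print(ft(),inU(env.get_position()))
z=.115
while z>.1:
    z-=.001; go(-.128,z); f=ft(); print(round(z,4),f)
    if f[2]>3: break
env.sleep(.3); print(ft(),inU(env.get_position()),env.get_time())
E
```

```text
[-0.3007  0.4053 -0.7737] [ 0.0018 -0.1278  0.1147]
0.114 [-0.0169  0.4128  0.6573]
0.113 [ 0.5725 -0.3102  0.6555]
0.112 [-0.1641 -0.4386 -0.73  ]
0.111 [0.3232 0.2406 0.0315]
0.11 [0.0653 0.829  0.4611]
0.109 [-0.1255  0.1884  4.0287]
[-0.3265  0.3592  6.4011] [ 0.0023 -0.1281  0.1095] 10.475
```

```bash
python3 - <<'E'
from h import *
np.set_printoptions(precision=4,suppress=True)
z=.109
for y in np.arange(-.120,-.0495,.006):
    go(y,z,.03); f=ft(); p=inU(env.get_position()); print(round(y,3),round(z,4),f,p,round(env.get_time(),2))
    if np.hypot(f[0],f[1])>20: print('stop'); break
    if f[2]>9: z+=.0003
    elif f[2]<3: z-=.0003
E
```

```text
-0.12 0.109 [ 1.6464 -2.6604  7.2909] [ 0.0025 -0.1203  0.1095] 10.89
-0.114 0.109 [-0.1564 -2.8485  7.8858] [ 0.0025 -0.1143  0.1095] 11.24
-0.108 0.109 [-0.2435 -3.4556  7.2183] [ 0.0025 -0.1083  0.1095] 11.59
-0.102 0.109 [ 0.4165 -4.1028  6.3607] [ 0.0024 -0.1023  0.1094] 11.94
-0.096 0.109 [ 0.5096 -3.9185  7.7462] [ 0.0025 -0.0963  0.1094] 12.29
-0.09 0.109 [ 0.8198 -5.7907  6.4432] [ 0.0025 -0.0911  0.1094] 12.64
-0.084 0.109 [-3.4039 -4.6063  9.6561] [ 0.0019 -0.085   0.1096] 12.99
-0.078 0.1093 [-1.4148 -3.9702  7.6757] [ 0.0019 -0.0783  0.1096] 13.34
-0.072 0.1093 [ 0.2157 -2.5445  7.3505] [ 0.0022 -0.0722  0.1097] 13.69
-0.066 0.1093 [-0.4621 -3.5518  6.4425] [ 0.0023 -0.0661  0.1096] 14.04
-0.06 0.1093 [-0.0359 -3.1685  7.1091] [ 0.0022 -0.0597  0.1095] 14.39
-0.054 0.1093 [ 1.6949 -1.1984  4.4706] [ 0.0019 -0.0532  0.1091] 14.74
```

```bash
python3 - <<'E'
from h import *
np.set_printoptions(precision=4,suppress=True)
z=.1092; found=None
for y in np.arange(-.052,.045,.002):
    go(y,z,.03); f=ft(); p=inU(env.get_position()); print(round(y,3),round(z,4),f,p,round(env.get_time(),2))
    if np.hypot(f[0],f[1])>22: print('stop'); break
    if f[2]>9: z+=.0003
    elif f[2]<4:
        zz=z
        while zz>z-.003:
            zz-=.0005; go(y,zz,.03); f=ft()
            if f[2]>6: break
        print('probe',round(zz,4),f,inU(env.get_position()))
        if zz<z-.0022: found=y; break
        z=zz
print(found)
E
```

```text
-0.052 0.1092 [-0.4777 -3.0625  4.788 ] [ 0.0019 -0.0519  0.1091] 14.99
-0.05 0.1092 [ 0.1437 -3.2363  4.8565] [ 0.0019 -0.0499  0.1091] 15.24
-0.048 0.1092 [-0.3859 -2.5683  5.5708] [ 0.0019 -0.0478  0.1091] 15.49
-0.046 0.1092 [-0.2545 -2.1587  4.2683] [ 0.0019 -0.0458  0.1091] 15.74
-0.044 0.1092 [-0.7561 -2.3393  3.7602] [ 0.0019 -0.0437  0.1091] 15.99
probe 0.1087 [-0.83   -0.911   7.3632] [ 0.002  -0.0439  0.1091]
-0.042 0.1087 [ 0.1889 -3.5302  7.4167] [ 0.0022 -0.0423  0.1091] 16.49
-0.04 0.1087 [-0.032  -3.5393  6.6208] [ 0.0023 -0.0404  0.109 ] 16.74
-0.038 0.1087 [-0.5672 -2.7296  6.8355] [ 0.0023 -0.0383  0.109 ] 16.99
-0.036 0.1087 [ 0.7465 -3.0972  6.8577] [ 0.0023 -0.0361  0.109 ] 17.24
-0.034 0.1087 [ 0.7996 -2.9253  6.715 ] [ 0.0021 -0.0338  0.1088] 17.49
-0.032 0.1087 [-0.1215 -0.3455 -0.0517] [ 0.0007 -0.0306  0.1074] 17.74
probe 0.1057 [0.189  0.4257 0.3133] [ 0.002  -0.032   0.1057]
-0.03199999999999998
```

Dropped in at y ≈ −32 mm. Now to lower it to the bottom.

```bash
python3 - <<'E'
from h import *
np.set_printoptions(precision=4,suppress=True)
y=-.031; z=.105; go(y,z,.03); print(ft())
while z>.096:
    z-=.001 if z>.1005 else .0005; go(y,z,.03); f=ft(); print(round(z,4),f,inU(env.get_position()))
    if f[2]>5 or np.hypot(f[0],f[1])>15: break
print(env.get_time())
E
```

```text
[0.6454 0.4884 0.1254]
0.104 [-0.4198 -0.2484  0.0766] [ 0.0019 -0.031   0.1039]
0.103 [-0.1076 -0.6762  0.2036] [ 0.0019 -0.031   0.1029]
0.102 [0.9459 0.4275 0.7902] [ 0.0019 -0.031   0.1019]
0.101 [ 0.6931 -0.0832  0.4021] [ 0.0019 -0.031   0.1009]
0.1 [ 0.7229 -0.4198  0.8498] [ 0.0019 -0.031   0.0999]
0.0995 [ 0.0075 -0.4948  1.4745] [ 0.0022 -0.0311  0.0997]
0.099 [-0.8991  1.3366  5.9414] [ 0.0023 -0.0311  0.0996]
21.2417
```

```bash
python3 - <<'E'
from h import *
np.set_printoptions(precision=4,suppress=True)
go(-.031,.0995,.03); env.move_gripper(.6); print(ft(),env.get_opening())
go(-.031,.13,.05); go(-.031,.23,.15); print(env.get_time(),ft())
a=snap('wrist','e1')['pixels'];b=snap('side','e2')['pixels']
c=np.zeros((480,800,3),np.uint8); c[:,:400]=a[:,120:520]; c[:,400:]=cv2.resize(b[150:318,240:380],(400,480)); cv2.imwrite('pics/e.png',c[:,:,::-1])
E
```

```text
[ 0.0099 -0.5208  1.4264] 0.5999573516526873
23.4833 [ 0.6872 -0.0191  1.9425]
```

View pics/e.png

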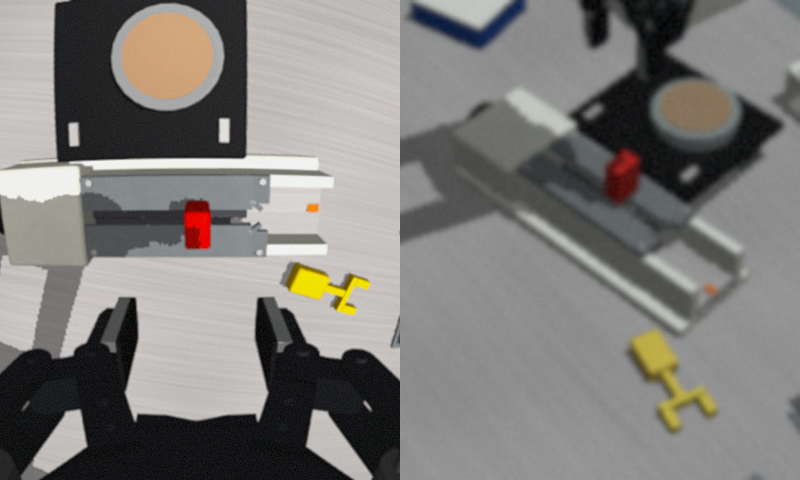

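The key stands upright and square in the slot (left view, 197,225), low over the roof, and the gripper is clear of it.

```bash
python3 -c "
from h import *
print(env.job_done(),env.get_time())"
```

```text
the job is handed in; nothing more can be done
the job is handed in; nothing more can be done
```

The red key stands released in the groove at unit y ≈ −31 mm, fully down (about 10 mm below the track floor), and the job was handed in after about 24 s; however, the yellow look-alike, not on the judged bystander list, ended up lying on its side, most likely knocked over by the key as I carried it across, so not quite everything else was left where it was.

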